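Reload the sprung serving-board dispenser

ROBOT

A 7-joint arm with a two-finger parallel gripper is mounted at the origin on a cart in front of the work surface, level with it; the furniture and walls round the work are solid. World frame = base frame: x ahead of the robot, y to its left, z up, the work surface at z = 0. Lengths are in m, angles in rad, forces in N, time in s.
With the tool pointing down it reaches from about 0.425 to 0.875 m from the base axis. Payload 4.7 kg.
Tool frame: the origin (TCP) lies midway between the tips of the shut fingers; the grasp point (between the pads) lies 19 mm behind it; z points along the fingers, y is the line along which they close (so a half turn about z gives the same grasp; the last joint's range is limited). The gripper opens to 87 mm and grips with 3 to 60 N. Pads are 19 mm wide; open, the fingers measure 117 mm over their backs; the gripper's body (75 mm by 190 mm) begins 51 mm behind the grasp point.
Start: joints at [-1.132, 0.321, -0.07, 1.45, 0.023, 1.371, -0.057], TCP at [0.268, 0.592, 0.223] pointing down, gripper open.
Joint ranges: [-2.86, 2.86], [-0.3, 2.09], [-1.38, 1.24], [0.06, 2.45], [-1.56, 4.7], [0.09, 2.05], [-2.69, 2.69]. Speed limits (rad/s): [2.57, 2.57, 3.14, 3.14, 3.14, 3.14, 3.14].

INTERFACE

Orientations are given as a rotation vector (axis times angle).
In Python, from bench import monitor, cams, workorder gives the robot as it stands.
- The arm moves only by the tool move_arm, never from a script. Its arguments are lists of equal length, an entry for each row: "slide": the shift along the tool's x, y, z in cm, a list of three; "roll": the turn about the tool's z in rad. In form: {"slide": [[dx, dy, dz], ...], "roll": [roll, ...]}. A call has 1 to 20 rows; each row is the pose to reach, as a shift and turn from the pose commanded when the call began, along the tool's axes at that moment; what a row does not reach only later rows make up. A row lasts 1/10 s, in which the tool goes at most 50 mm and 8.59 degrees, less where a joint would pass 70% of its speed; a pose out of reach is approached as far as the arm can. A call with a gripper value outside its range is refused whole. "gripper" is the finger opening in cm, from 0 to 8.7, set as the call begins (left out, the last holds). The fingers move at their own pace and stop on an object; "squeeze" is the grip in N (left out, the last holds). Time passes only in rows, so rows that repeat a pose let the fingers close. It gives the time, the measured TCP pose, the force, the opening and the grip force at its end, in the units of the state.
- monitor.get_state(): the state, without advancing time (a new reading comes with each control period).
- cams.get_image(name): name is "scene" or "top" or "wrist"; returns the picture (384x512x3 uint8, red, green, blue); there is no depth.
- cams.get_calibration(name): a dict with "mtx" (3x3 intrinsics, pixels), "R" (3x3) and "t" (3): a world point X has camera coordinates R X + t. Camera axes: x right, y down, z forward; pixel columns grow to the right and rows downward; lengths in m; the calibration is good to about 2 mm. A picture is of the moment at which its call begins: read the wrist's pose just before it. get_calibration takes no time and is no camera call; for the wrist camera it gives the pose at the moment of the call.
- workorder.close_job(): hands the job in; it is judged then, once.
The state is a dict: "time": time; "joint_positions": joint angles; "qd": joint speeds; "joint_torque": joint torques, N m; "position": TCP position; "tool_rot": TCP orientation; "ft_force": force on the tool from outside, world axes, zero at the start; "torque": the same for the moment, N m; "grip_width": opening from 0.0 (shut) to 1.0 (fully open); "grip_force": force on a finger pad.
Only numpy, scipy, OpenCV 4.12 (cv2) and the standard library are available. Lean on these libraries where they do the work, as an engineer would, in place of code of your own. Each camera call takes 0.05 s, during which the arm holds its last target. There are 200 camera calls.

TASK

Take the two small serving boards off the sloped drying rack and load them into the spring-loaded dispenser: first the dark board, pressed down until both orange catches snap over it and let go, then the pale board on top of it, pressed down in the same way. Finish with both boards lying flat in the dispenser, held down under the closed catches, and leave the pepper mill, lemon and salt jar where they are.

Things in the scene. Friction and masses are not known exactly. Their poses are not given: they have to be found in the camera images.
- dark_board: Dark brown wooden board, 130 (x) x 58 (y) x 16 (z) mm, about 0.13 kg, brass-ringed spot at its +x end. Origin: centre of its underside; x along its length, z out of its top face. Starts on one of the rack's two places, z leaning 32 degrees from vertical. Grip it across its 58 mm width at mid-length.
- pale_board: Pale wooden serving board, otherwise the same as the dark one; starts on the rack's other place.
- rack: Fixed grey rack with two sloped rests. Origin: on the worktop under its centre. Boards lie with underside centre at x 0, y +-60, z 60 mm. Rests rise at 32 degrees towards rack +x, so a tool square to a board points along (sin 32, 0, -cos 32). Rests are 40 mm wide: fingertips may pass 15 mm below a board at both long sides. Ledge at the low end, 10 mm: lift boards square to the slope.
- dispenser: Fixed steel and black holder, base 215 x 96 x 12 mm. Origin: centre of its underside; x along the boards' length, z up. Flared corner guides at both ends (49 to 72 mm out along x, 121 mm high) leave a channel 134 x 65 mm for a board. Between them both long sides are open down to the base, so fingers may pass beside a board and the 40 mm wide platform.
- mouth (a point): Point on the dispenser's centre line, 85 mm above the worktop, level with the catches' undersides; dispenser's axes. A loaded pile's top lies here. A board laid in rests on the catch slopes, underside about 10 mm above this point; press it down at its middle until its top is 5 to 12 mm below this point: both catches snap over its ends. Let go and the spring lifts the pile against them.
- platform (a joint): Sprung platform of the dispenser: depth it has sunk, m. 0 = empty, its top 9 mm above point mouth; about 0.025 with one board held under the catches, 0.041 with two; bottom stop 0.055. Spring 5 N at 0, growing 100 N per m.
- catch_near (a joint): Orange spring catch at the dispenser's -x end: how far pushed outwards, m. 0 = closed, reaching 6 mm over a board's end; sloped above (from 2 to 11 mm over the mouth point), flat below. Opens to at most 0.011 as a board is pressed past and springs back; slick plastic. Pressing a board past both and sinking the pile takes 10 to 20 N in all; a board that tips needs the deeper press.
- catch_far (a joint): The same catch at the dispenser's +x end.
- pepper_mill: Bystander: wooden pepper mill, 58 mm across, 160 mm high; origin at the centre of its underside.
- lemon: Bystander: yellow lemon, 78 x 55 x 56 mm; origin at the centre of its underside.
- salt_jar: Bystander: glass jar with pale lid, 60 mm across, 100 mm high; origin at the centre of its underside.
There are look-alikes about, which are no part of the job. What is shaped like the dark_board but green is not meant.

How it is judged:
On the way, in this order (a step that is already met when the one before it is completed fails the run):
1. the dark board lies in the dispenser, pressed down past both catches, and is held under them with the tool off it (z of dark_board in the frame of dispenser between 0.062 and 0.073 m and horizontal distance between dark_board and mouth below 0.01 m and angle between the z axis of dark_board and the z axis of dispenser, either way round below 0.07 rad and value of joint each of catch_near, catch_far below 0.003 m and contact force between the fingers and dark_board below 0.2 N), for 0.2 s.
2. the pale board lies on top of the dark one, pressed down past both catches, and the platform has sunk by two boards (z of pale_board in the frame of dispenser between 0.062 and 0.073 m and horizontal distance between each of pale_board, dark_board and mouth below 0.01 m and angle between the z axis of each of pale_board, dark_board and the z axis of dispenser, either way round below 0.07 rad and z of dark_board in the frame of dispenser between 0.046 and 0.057 m and value of joint each of catch_near, catch_far below 0.003 m and value of joint platform above 0.036 m), for 0.2 s.
At the end, for the whole second after the job is handed in: Boards flat (4 deg) within 10 mm of the dispenser's centre, pale on dark, pale top at the catch undersides (+4/-7 mm), dark 16 mm lower; catches closed (3 mm), platform sunk over 36 mm, boards at rest; mill, lemon, jar moved under 30 mm, mill and jar upright (all of step 2 and linear speed of each of pale_board, dark_board below 0.02 m/s); the robot touches nothing.
It fails at once if the pepper mill is shifted by more than 30 mm or knocked over (distance of pepper_mill from where it was at the start of the episode above 0.03 m or angle between pepper_mill's own z axis and vertical above 0.4 rad).
It fails at once if the lemon is shifted by more than 30 mm (distance of lemon from where it was at the start of the episode above 0.03 m).
It fails at once if the salt jar is shifted by more than 30 mm or knocked over (distance of salt_jar from where it was at the start of the episode above 0.03 m or angle between salt_jar's own z axis and vertical above 0.4 rad).
It also fails if it takes over 72 s, if anything falls off the work surface, if the arm or the gripper's body presses on something with over 40 N, if the wrist force passes 120 N, or if a joint passes its speed limit or range.

## Working session

There is one attempt and no reset: what is moved stays moved. The work goes in short steps, Python scripts to look and compute and a tool call to move; the robot and the scene stay as the last step left them, time stands still between calls to the robot, and variables do not carry over. Pictures are saved under pics/ and viewed, at most 10 in all, crops included, and the job is handed in when it is done.

Besides the shell and the picture viewer there is one more tool, called after "Call:" as name(argument=value, ...) on one line, values as JSON. move_arm: Moves the arm, as the interface text tells. Its arguments: {"type":"object","properties":{"slide":{"type":"array","items":{"type":"array","items":{"type":"number"}}},"roll":{"type":"array","items":{"type":"number"}},"gripper":{"type":"number"},"squeeze":{"type":"number"}},"required":["slide","roll"]}

```bash
mkdir -p pics
python3 - <<'E'
from bench import monitor, cams
import cv2, numpy as np
s=monitor.get_state()
print({k:np.round(v,4).tolist() for k,v in s.items()})
for n in ["scene","top"]:
    im=cams.get_image(n); cv2.imwrite(f"pics/{n}0.png",im[:,:,::-1])
    c=cams.get_calibration(n); print(n,{k:np.round(v,4).tolist() for k,v in c.items()})
    np.savez(f"{n}.npz",**c)
E
```

```text
{'time': 0.0, 'joint_positions': [-1.1319, 0.3218, -0.0701, 1.4517, 0.0226, 1.3708, -0.0569], 'qd': [-0.0004, 0.0008, -0.0013, 0.0006, -0.0022, 0.0008, 0.0003], 'joint_torque': [-0.0003, -49.1288, -0.4041, -31.2534, -0.0641, 0.0436, 0.0001], 'position': [0.2677, 0.5917, 0.2215], 'tool_rot': [-0.6621, -3.0707, 0.0029], 'ft_force': [-1.0102, -0.86, 0.3781], 'torque': [0.0099, 0.0071, 0.0153], 'grip_force': 0.0, 'grip_width': 0.9993}
scene {'mtx': [[401.2695, 0.0, 245.816], [0.0, 401.2695, 187.8187], [0.0, 0.0, 1.0]], 'R': [[0.545, -0.8384, -0.0106], [-0.3596, -0.2223, -0.9062], [0.7574, 0.4977, -0.4226]], 't': [-0.2601, 0.2558, 1.112]}
top {'mtx': [[349.2298, 0.0, 253.9485], [0.0, 349.2298, 189.0386], [0.0, 0.0, 1.0]], 'R': [[0.0012, -1.0, -0.0099], [-0.9984, -0.0007, -0.0558], [0.0558, 0.0099, -0.9984]], 't': [0.0171, 0.4899, 1.1643]}
```

View pics/scene0.png

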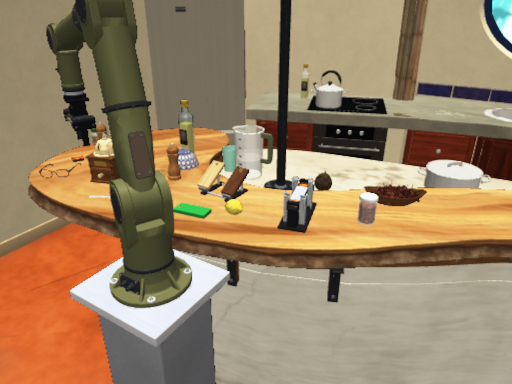

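View pics/top0.png

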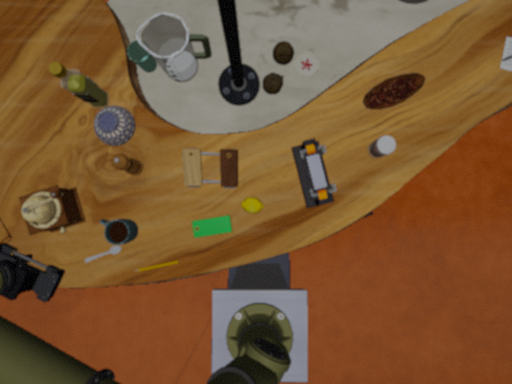

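The boards are in the top view at about (192,168) pale and (229,168) dark, with the dispenser at (314,172). Next I'll enlarge both views and measure them.

Run:
```python
import cv2, numpy as np
a=cv2.imread("pics/top0.png")[130:220,170:345]; b=cv2.imread("pics/scene0.png")[150:240,180:355]
o=np.vstack([cv2.resize(x,(700,300 if 0 else 360),interpolation=cv2.INTER_CUBIC)[:300 if 0 else 360] for x in (a,b)])
o=cv2.resize(o,(583,600)); cv2.imwrite("pics/crop0.png",np.vstack([cv2.resize(x,(583,300),interpolation=cv2.INTER_CUBIC) for x in (a,b)]))
```

```text
(no output)
```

View pics/crop0.png

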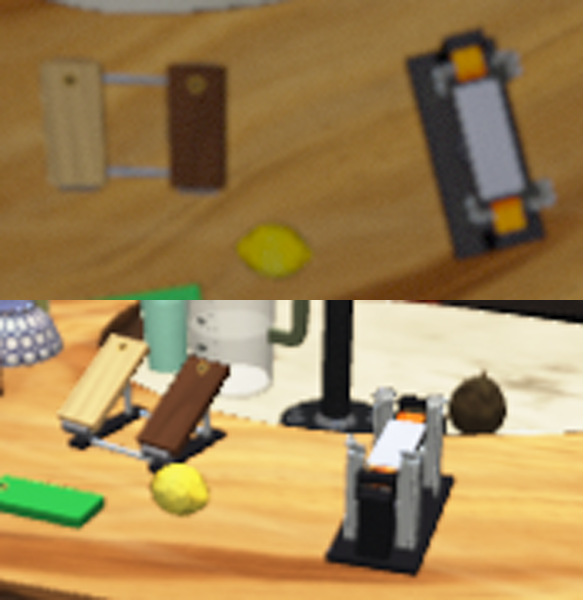

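The top crop shows both boards running along world x with their ringed ends high, away from the robot. The dispenser is slightly yawed, with its two orange catches at about (312,149) and (322,194) and the pale platform between them.

```bash
cat > h.py <<'E'
import cv2, numpy as np
from scipy.spatial.transform import Rotation as Ro
def ray(c,uv,z):
    R,t=np.array(c["R"]),np.array(c["t"])
    C=-R.T@t; d=R.T@np.linalg.inv(c["mtx"])@np.r_[uv,1.]
    return C+d*(z-C[2])/d[2]
def blob(mask,box):
    m=np.zeros_like(mask); x0,y0,x1,y1=box; m[y0:y1,x0:x1]=mask[y0:y1,x0:x1]
    cs,_=cv2.findContours(m,cv2.RETR_EXTERNAL,cv2.CHAIN_APPROX_NONE)
    return max(cs,key=cv2.contourArea)
E
python3 - <<'E'
from h import *
im=cv2.imread("pics/top0.png"); c=dict(np.load("top.npz")); hsv=cv2.cvtColor(im,cv2.COLOR_BGR2HSV)
print("cam",-c["R"].T@c["t"])
for p in [(192,168),(210,160),(180,160),(229,168),(245,168),(314,172),(308,160),(312,149),(323,195),(300,165)]: print(p,hsv[p[1],p[0]])
for n,lo,hi,box,z in [("dark",(0,60,20),(15,255,115),(215,142,245,195),.0736),
  ("pale",(10,40,150),(30,160,255),(180,142,205,195),.0736),("plat",(100,5,130),(130,90,255),(300,150,332,194),.094),
  ("or",(8,200,180),(25,255,255),(300,135,325,165),.09),("or2",(8,200,180),(25,255,255),(310,180,335,205),.09)]:
    k=blob(cv2.inRange(hsv,lo,hi),box); r=cv2.minAreaRect(k); print(n,np.round(r[0],1),np.round(r[1],1),round(r[2],1),cv2.contourArea(k), cv2.boundingRect(k),np.round(ray(c,r[0],z),4), [np.round(ray(c,q,z)[:2],3).tolist() for q in cv2.boxPoints(r)])
E
```

```text
cam [0.42417984 0.00587867 1.18995574]
(192, 168) [ 19 110 141]
(210, 160) [ 17 168 138]
(180, 160) [ 18 161 144]
(229, 168) [ 12 155  64]
(245, 168) [ 18 169 145]
(314, 172) [115  20 153]
(308, 160) [115  21 148]
(312, 149) [ 21 255 169]
(323, 195) [ 21 255 173]
(300, 165) [120   5  48]
dark [228.  168.5] [39. 18.] 90.0 585.0 (219, 149, 19, 40) [0.5526 0.1005 0.0736] [[0.616, 0.13], [0.616, 0.072], [0.49, 0.071], [0.49, 0.129]]
pale [203.  158.5] [5. 2.] 90.0 6.5 (202, 156, 3, 6) [0.585  0.1813 0.0736] [[0.593, 0.185], [0.593, 0.178], [0.577, 0.178], [0.577, 0.184]]
plat [316.2 171.2] [33.  11.9] 76.0 347.5 (307, 155, 19, 34) [ 0.5417 -0.179   0.094 ] [[0.588, -0.149], [0.597, -0.185], [0.496, -0.209], [0.487, -0.173]]Traceback (most recent call last):
  File "<stdin>", line 8, in <module>
  File "h.py", line 10, in blob
    return max(cs,key=cv2.contourArea)
ValueError: max() iterable argument is empty
```

Call:
move_arm(slide=[[-4,-3.5,-2],[-8,-7,-4],[-12,-10.5,-6],[-16,-14,-6],[-20,-17.5,-6],[-24,-21,-6],[-28,-24.5,-6],[-32,-28,-6],[-36,-31.5,-6],[-40,-34.5,-6],[-41.4,-35.3,-6],[-41.4,-35.3,-6],[-41.4,-35.3,-6],[-41.4,-35.3,-6]], roll=[-0.04,-0.08,-0.12,-0.16,-0.2,-0.24,-0.28,-0.32,-0.36,-0.4,-0.424,-0.424,-0.424,-0.424], gripper=8.7)

```text
time: 1.5
position: [0.499, 0.1014, 0.2822]
tool_rot: [0.001, -3.141, -0.001]
ft_force: [0.1, -0.3, 0.2]
grip_width: 0.999
grip_force: 0.0
```

Run:
```python
from bench import monitor, cams
from h import *
s=monitor.get_state(); c=cams.get_calibration("wrist"); im=cams.get_image("wrist")
np.savez("w1.npz",**c); cv2.imwrite("pics/w1.png",im[:,:,::-1])
T=Ro.from_rotvec(s["tool_rot"]).as_matrix(); C=-c["R"].T@c["t"]
print(s["time"],np.round(s["position"],4),np.round(T,3).tolist(),np.round(s["joint_positions"],2),s["ft_force"])
print("cam",C,"fwd",c["R"][2],"tool",T.T@(C-s["position"]),c["mtx"][0])
```

```text
1.5 [0.499  0.1014 0.2822] [[-1.0, -0.001, -0.001], [-0.001, 1.0, 0.001], [0.001, 0.001, -1.0]] [-0.6  -0.01  0.35  1.71  0.    1.44  1.32] [ 0.07555472 -0.26171301  0.22358537]
cam [0.42582829 0.10138703 0.44635164] fwd [ 2.66554844e-01 -3.37060194e-04 -9.63819693e-01] tool [ 7.33270034e-02  1.16948120e-04 -1.64095004e-01] [340.20007537   0.         252.54821894]
```

View pics/w1.png

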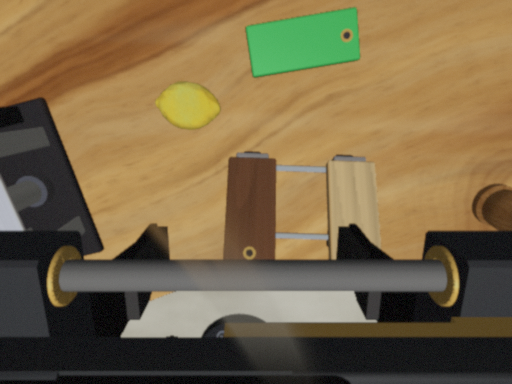

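The wrist view shows the dark board at columns 229–276, with its low end at row 157 and its ring at (249,253). The pale board is at columns 328–378, and the gripper hides the high ends.

Run:
```python
from h import *
im=cv2.imread("pics/w1.png"); c=dict(np.load("w1.npz")); hsv=cv2.cvtColor(im,cv2.COLOR_BGR2HSV)
t=np.radians(32)
for p in [(250,200),(352,200),(252,155),(300,200)]: print(p,hsv[p[1],p[0]])
R=c["R"];C=-R.T@c["t"]
def plane(uv,P,n):
    d=R.T@np.linalg.inv(c["mtx"])@np.r_[uv,1.]; return C+d*(n@(P-C))/(n@d)
for n,lo,hi,box in [("dark",(0,60,15),(16,255,120),(215,140,290,250)),("pale",(12,30,150),(24,125,255),(318,150,392,222))]:
    m=cv2.inRange(hsv,lo,hi); k=blob(m,box)[:,0]; b=cv2.boundingRect(k); rows=np.arange(b[1]+8,b[1]+b[3]-6)
    L=np.array([[k[k[:,1]==r,0].min(),r] for r in rows if (k[:,1]==r).any()],float); Rr=np.array([[k[k[:,1]==r,0].max()+1,r] for r in rows if (k[:,1]==r).any()],float)
    top=k[:,1].min(); cols=np.median([k[k[:,0]==q,1].min() for q in range(b[0]+10,b[0]+b[2]-12)])
    mid=(np.polyval(np.polyfit(L[:,1],L[:,0],1),cols)+np.polyval(np.polyfit(Rr[:,1],Rr[:,0],1),cols))/2
    P=ray(c,(mid,cols-.5),.0391); nn=np.array([-np.sin(t),0,np.cos(t)])
    a=[np.array([plane(q,P,nn) for q in E]) for E in (L,Rr)]
    f=[np.polyfit(x[:,0],x[:,1],1) for x in a]
    print(n,b,"lowmid",P.round(4),"slopes",[x[0].round(4) for x in f],"y at x0+.055",[np.polyval(x,P[0]+.055).round(4) for x in f], "underside centre",(P+np.r_[65*np.cos(t)+16*np.sin(t),0,0]*1e-3).round(4))
```

```text
(250, 200) [ 10 140  84]
(352, 200) [ 20  89 178]
(252, 155) [  6  10 125]
(300, 200) [ 18 124 179]
dark (224, 157, 52, 93) lowmid [0.4968 0.101  0.0391] slopes [np.float64(-0.0284), np.float64(-0.0361)] y at x0+.055 [np.float64(0.071), np.float64(0.1275)] underside centre [0.5604 0.101  0.0391]
pale (318, 150, 74, 72) lowmid [0.4871 0.2168 0.0391] slopes [np.float64(0.0633), np.float64(0.1634)] y at x0+.055 [np.float64(0.1901), np.float64(0.2554)] underside centre [0.5507 0.2168 0.0391]
```

Call:
move_arm(slide=[[-3,-0.1,4],[-5.7,-0.2,8],[-5.7,-0.2,12],[-5.7,-0.2,15],[-5.7,-0.2,18],[-5.7,-0.2,20],[-5.7,-0.2,21.5],[-5.7,-0.2,22.5],[-5.7,-0.2,23],[-5.7,-0.2,23],[-5.7,-0.2,23]], roll=[0.03,0.03,0.03,0.03,0.03,0.03,0.03,0.03,0.03,0.03,0.03])

```text
time: 2.65
position: [0.5574, 0.0982, 0.0535]
tool_rot: [0.048, 3.14, 0.001]
ft_force: [0.4, 0.2, 0.5]
grip_width: 0.998
grip_force: 0.0
```

Run:
```python
from bench import monitor, cams
from h import *
a=cams.get_image("wrist")[:,:,::-1]; b=cams.get_image("scene")[140:250,170:350,::-1]
cv2.imwrite("pics/g1.png",np.hstack([cv2.resize(a,(400,300)),cv2.resize(b,(400,300),interpolation=cv2.INTER_CUBIC)]))
```

```text
(no output)
```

View pics/g1.png

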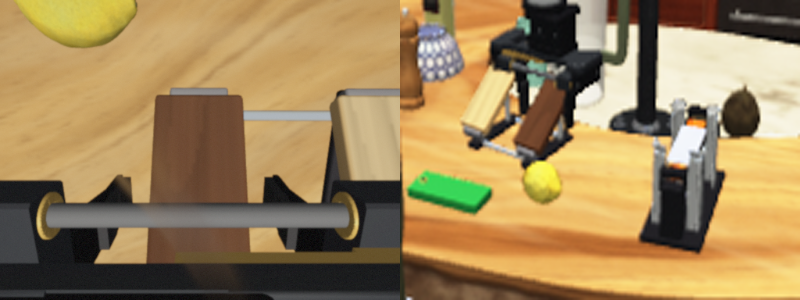

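The fingers straddle the dark board evenly, at columns 130 and 265 around the board's 150–245 in the left picture. Closing now.

Call:
move_arm(slide=[[0,0,0],[0,0,0],[0,0,0],[0,0,0],[0,0,0],[0,0,0],[0,0,0],[0,0,0]], roll=[0,0,0,0,0,0,0,0], gripper=5.0, squeeze=20)

```text
time: 3.55
position: [0.5567, 0.0981, 0.0526]
tool_rot: [0.048, 3.141, 0.0]
ft_force: [-1.0, 1.3, 1.0]
grip_width: 0.668
grip_force: 20.0
```

Gripped at 58 mm. Now I'll lift square to the slope, then move to where the wrist camera sees the dispenser.

Call:
move_arm(slide=[[0.5,0,-0.85],[1.5,0,-2.5],[2.9,0,-4.7],[4.2,0,-6.8],[4.2,0,-10.5],[3,-2,-14],[1,-4,-17.5],[-1,-6.5,-20],[-3.5,-9,-22],[-6,-11,-22.7],[-6.7,-11.6,-22.7],[-6.7,-11.6,-22.7],[-6.7,-11.6,-22.7],[-6.7,-11.6,-22.7]], roll=[0,0,0,0,0,0,0,0,0,0,0,0,0,0])

```text
time: 4.95
position: [0.6189, -0.0184, 0.279]
tool_rot: [-0.045, -3.14, -0.002]
ft_force: [0.5, 0.2, -1.1]
grip_width: 0.66
grip_force: 20.0
```

Run:
```python
from bench import monitor, cams
from h import *
s=monitor.get_state(); c=cams.get_calibration("wrist"); im=cams.get_image("wrist")[:,:,::-1]
np.savez("w2.npz",**c); cv2.imwrite("pics/w2.png",im)
b=cams.get_image("scene")[110:250,170:400,::-1]
cv2.imwrite("pics/v2.png",np.hstack([cv2.resize(im,(400,300)),cv2.resize(b,(400,300),interpolation=cv2.INTER_CUBIC)]))
print(s["joint_positions"])
```

```text
[-0.41487375  0.2491783   0.49368433  1.46123651 -0.11886316  1.4624062
  1.62100802]
```

View pics/v2.png

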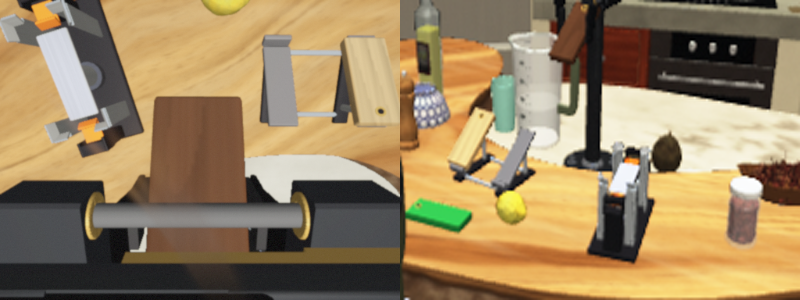

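The dark board is held at its rack tilt, and the empty grey rest and the pale board (upper right) are clear of it. The dispenser shows at upper left, its platform centred near (68,75) in the half-size picture. Now I'll measure the dispenser and the pale board.

Run:
```python
from h import *
for f,pc,boxes in [("w2","w2",dict(plat=(30,10,135,165),o1=(90,140,145,195),o2=(25,0,90,40))),("top0","top",dict(plat=(300,150,332,194),o1=(300,135,325,165),o2=(310,180,335,205)))]:
    im=cv2.imread(f"pics/{f}.png"); c=dict(np.load(pc+".npz")); hsv=cv2.cvtColor(im,cv2.COLOR_BGR2HSV)
    mp=cv2.inRange(hsv,(100,5,125 if f=="top0" else 165),(135,60,255)); mo=cv2.inRange(hsv,(8,170,120),(26,255,255))
    for n,b in boxes.items():
        k=blob(mp if n=="plat" else mo,b); r=cv2.minAreaRect(k); q=cv2.boxPoints(r); z=.094
        Q=np.array([ray(c,u,z) for u in q]); ctr=ray(c,r[0],z); e=Q[1]-Q[0] if np.linalg.norm(Q[1]-Q[0])>np.linalg.norm(Q[2]-Q[1]) else Q[2]-Q[1]
        m=cv2.moments(k); g=ray(c,(m["m10"]/m["m00"],m["m01"]/m["m00"]),z)
        print(f,n,cv2.boundingRect(k),"rectc",ctr[:2].round(4),"centroid",g[:2].round(4),"len",np.linalg.norm(Q[1]-Q[0]).round(4),np.linalg.norm(Q[2]-Q[1]).round(4),"ang",np.degrees(np.arctan2(e[1],e[0])).round(1))
im=cv2.imread("pics/w2.png"); c=dict(np.load("w2.npz"))
hsv=cv2.cvtColor(im,cv2.COLOR_BGR2HSV); print("pale",hsv[100,475],hsv[100,410])
cv2.imwrite("pics/c2.png",np.hstack([cv2.resize(im[0:200,20:200],None,fx=2.2,fy=2.2,interpolation=cv2.INTER_CUBIC),cv2.resize(im[0:200,340:512],None,fx=2.2,fy=2.2,interpolation=cv2.INTER_CUBIC)]))
```

```text
w2 plat (47, 36, 77, 118) rectc [ 0.5392 -0.1815] centroid [ 0.5382 -0.1809] len 0.038 0.108 ang 14.2
w2 o1 (101, 151, 32, 30) rectc [ 0.6126 -0.1602] centroid [ 0.611  -0.1603] len 0.0271 0.0306 ang 18.3
w2 o2 (40, 0, 38, 39) rectc [ 0.4708 -0.1963] centroid [ 0.4724 -0.1972] len 0.0296 0.0291 ang 104.3
top0 plat (307, 155, 19, 34) rectc [ 0.5421 -0.1789] centroid [ 0.542  -0.1791] len 0.0391 0.1063 ang -166.6
top0 o1 (306, 144, 10, 10) rectc [ 0.6129 -0.1615] centroid [ 0.6131 -0.1614] len 0.0261 0.0285 ang -166.6
top0 o2 (318, 189, 9, 11) rectc [ 0.4702 -0.1978] centroid [ 0.4703 -0.1973] len 0.0258 0.0295 ang -169.3
pale [ 20  79 216] [ 19 116 214]
```

View pics/c2.png

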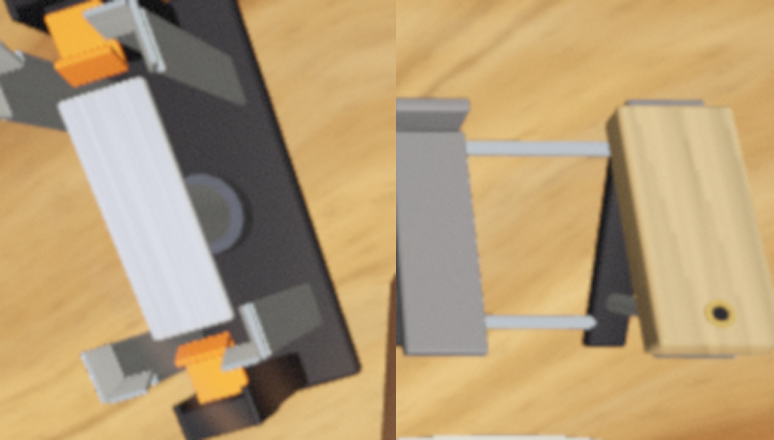

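The platform and orange catches put the dispenser centre at about (0.541,-0.180) with a yaw of 14°. The tool can't tilt, so I'll level the held board by pivoting it on clear worktop with a soft grip.

Call:
move_arm(slide=[[1,0,2],[2,0,4],[3,0,6],[3.9,0.1,8],[3.9,0.1,10],[3.9,0.1,12],[3.9,0.1,14],[3.9,0.1,16],[3.9,0.1,18],[3.9,0.1,20],[3.9,0.1,22],[3.9,0.1,23.5],[3.9,0.1,24.4],[3.9,0.1,24.4],[3.9,0.1,24.4]], roll=[0.14,0.28,0.42,0.56,0.7,0.84,0.98,1.12,1.26,1.4,1.54,1.57,1.57,1.57,1.57])

```text
time: 6.55
position: [0.5816, -0.0178, 0.0361]
tool_rot: [2.253, 2.189, 0.001]
ft_force: [-0.3, 0.7, -1.5]
grip_width: 0.66
grip_force: 20.0
```

Call:
move_arm(slide=[[0,0,0.3],[0,0,0.6],[-0.1,0,0.9],[-0.2,0,1.2],[-0.3,0,1.5],[-0.4,0,1.7],[-0.5,0,1.9],[-0.6,0,2.1],[-0.7,0,2.3],[-0.8,0,2.5],[-0.9,0,2.7],[-1.0,0,2.9],[-1.0,0,3.0],[-1.0,0,3.0]], roll=[0,0,0,0,0,0,0,0,0,0,0,0,0,0], squeeze=4)

```text
time: 7.95
position: [0.5807, -0.028, 0.0054]
tool_rot: [-2.255, -2.188, 0.0]
ft_force: [0.2, -0.8, -2.1]
grip_width: 0.667
grip_force: 4.0
```

Run:
```python
from bench import monitor, cams
from h import *
print(monitor.get_state()["joint_positions"])
a=cams.get_image("wrist")[:,:,::-1]
b=cams.get_image("scene")[110:250,170:400,::-1]
cv2.imwrite("pics/v3.png",np.hstack([cv2.resize(a,(400,300)),cv2.resize(b,(400,300),interpolation=cv2.INTER_CUBIC)]))
```

```text
[-0.5184173   0.43613136  0.62517009  1.8624524  -0.31055888  0.94155805
  0.21751365]
```

View pics/v3.png

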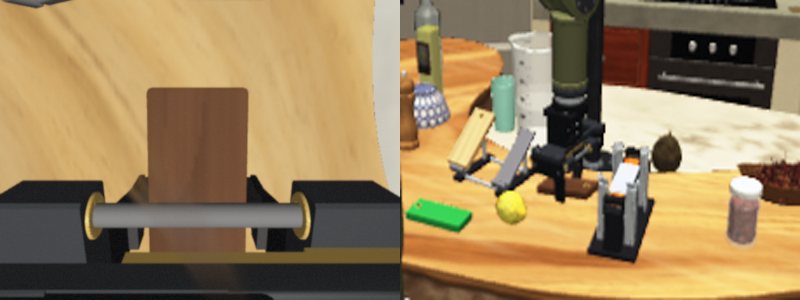

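The scene half shows the board nearly flat on the worktop at (565,187), still centred between the fingers. I'll check its offset along the tool's x before lifting.

```bash
cat >> h.py <<'E'
def lowedge(lo,hi,z,box,save=None):
    "distance along tool x from TCP to the top edge of the board's near end, at height z; and its y offset, width"
    from bench import monitor, cams
    s=monitor.get_state(); c=cams.get_calibration("wrist"); im=cams.get_image("wrist")[:,:,::-1].copy()
    k=blob(cv2.inRange(cv2.cvtColor(im,cv2.COLOR_BGR2HSV),lo,hi),box)[:,0]
    cols=range(k[:,0].min()+12,k[:,0].max()-12); r=np.median([k[k[:,0]==q,1].min() for q in cols])
    w=k[(k[:,1]>r+15)&(k[:,1]<r+25)]; T=Ro.from_rotvec(s["tool_rot"]).as_matrix()
    P=[T.T@(ray(c,(u,r),z)-s["position"]) for u in (w[:,0].min(),w[:,0].max()+1)]
    print("row",r,"edge dx %.4f  dy %.4f  width %.4f"%(np.mean(P,0)[0],np.mean(P,0)[1],P[1][1]-P[0][1]),s["position"].round(4))
E
python3 -c "
from h import *
for z in (.012,.016,.022): lowedge((0,60,15),(14,255,125),z,(170,90,340,225))"
```

```text
row 113.0 edge dx 0.0659  dy 0.0001  width 0.0579 [ 0.5807 -0.0278  0.0055]
row 113.0 edge dx 0.0661  dy 0.0001  width 0.0564 [ 0.5807 -0.0278  0.0055]
row 113.0 edge dx 0.0664  dy 0.0001  width 0.0542 [ 0.5808 -0.0278  0.0056]
```

Call:
move_arm(slide=[[0,0,0],[0,0,0],[0,0,-1],[0,0,-4],[0,0,-8],[0,0,-12],[0,0,-16],[-1,-0.3,-20],[-4,-1,-21.5],[-8,-2,-21.5],[-12,-3,-21.5],[-15.3,-3.5,-21.5],[-15.3,-3.5,-21.5],[-15.3,-3.5,-21.5],[-15.3,-3.5,-21.5],[-15.3,-3.5,-21.5],[-15.3,-3.5,-21.5],[-15.3,-3.5,-21.5],[-15.3,-3.5,-21.5]], roll=[0,0,0,0,0,0.14,0.28,0.42,0.56,0.7,0.84,0.98,1.12,1.26,1.297,1.297,1.297,1.297,1.297], squeeze=20)

```text
time: 10.1
position: [0.5412, -0.1797, 0.2207]
tool_rot: [-3.118, -0.383, -0.0]
ft_force: [0.1, -0.5, -0.4]
grip_width: 0.665
grip_force: 20.0
```

Run:
```python
from bench import monitor, cams
from h import *
s=monitor.get_state(); T=Ro.from_rotvec(s["tool_rot"]).as_matrix()
print(s["position"].round(4),s["joint_positions"].round(2),"toolx deg",np.degrees(np.arctan2(T[1,0],T[0,0])),"dispenser offset in tool cm",(T.T@(np.r_[.541,-.180,.22]-s["position"])*100).round(2))
lowedge((0,60,15),(14,255,125),.235,(170,80,340,225))
```

```text
[ 0.5412 -0.1797  0.2207] [-0.58  0.22  0.98  1.69 -0.19  1.34 -0.89] toolx deg 14.001254262777262 dispenser offset in tool cm [-0.03  0.02  0.07]
row 112.0 edge dx 0.0666  dy 0.0002  width 0.0550 [ 0.5412 -0.1797  0.2207]
```

Call:
move_arm(slide=[[0,0,3],[0,0,6],[0,0,8],[0,0,9.5],[0,0,10.5],[0,0,11.2],[0,0,11.6],[0,0,11.6]], roll=[0,0,0,0,0,0,0,0])

```text
time: 10.95
position: [0.5406, -0.1802, 0.1044]
tool_rot: [3.118, 0.381, -0.002]
ft_force: [-2.9, -1.5, -1.8]
grip_width: 0.659
grip_force: 20.0
```

Call:
move_arm(slide=[[0,0,0.2],[0,0,0.4],[0,0,0.6],[0,0,0.8],[0,0,1.0],[0,0,1.2],[0,0,1.4],[0,0,1.6],[0,0,1.7],[0,0,1.7]], roll=[0,0,0,0,0,0,0,0,0,0], squeeze=4)

```text
time: 11.95
position: [0.5433, -0.1796, 0.0885]
tool_rot: [3.117, 0.383, 0.006]
ft_force: [0.6, 0.4, 4.0]
grip_width: 0.662
grip_force: 4.0
```

Run:
```python
from bench import monitor, cams
from h import *
a=cams.get_image("wrist")[:,:,::-1]
b=cams.get_image("scene")[130:240,240:370,::-1]
cv2.imwrite("pics/v4.png",np.hstack([cv2.resize(a,(400,300)),cv2.resize(b,(400,338),interpolation=cv2.INTER_CUBIC)[:300]]))
```

```text
(no output)
```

View pics/v4.png

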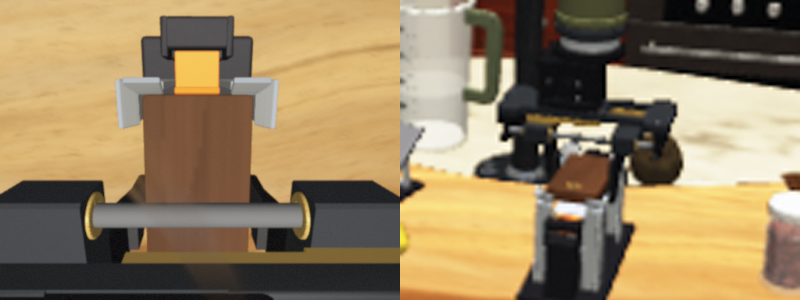

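The board sits between the far guides against the orange catch. Its near end still looks slightly high in the scene half, at (575,165). Releasing and rising to look.

Call:
move_arm(slide=[[0,0,0],[0,0,0],[0,0,0],[0,0,0],[0,0,-1],[0,0,-3],[0,0,-6],[0,0,-9],[0,0,-11],[0,0,-11],[0,0,-11]], roll=[0,0,0,0,0,0,0,0,0,0,0], gripper=8.7)

```text
time: 13.15
position: [0.5412, -0.1797, 0.1978]
tool_rot: [-3.118, -0.382, -0.001]
ft_force: [-0.2, 0.4, 0.2]
grip_width: 1.001
grip_force: 0.0
```

Run:
```python
from bench import monitor, cams
from h import *
a=cams.get_image("wrist")[:,:,::-1]
b=cams.get_image("scene")[150:240,260:350,::-1]
cv2.imwrite("pics/v5.png",np.hstack([cv2.resize(a,(400,300)),cv2.resize(b,(300,300),interpolation=cv2.INTER_CUBIC)]))
```

```text
(no output)
```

View pics/v5.png

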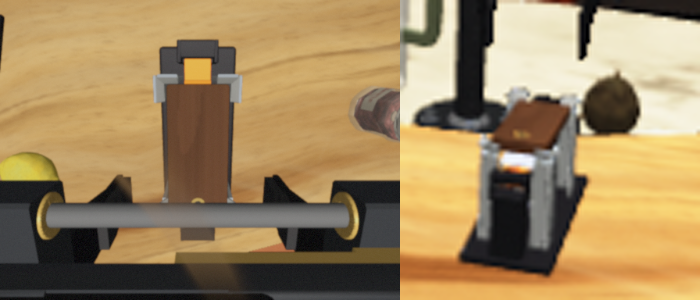

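I've used all 10 picture views, so from here I'll check by numbers. I'm estimating the board's height and tilt from its apparent width along its length.

```bash
cat >> h.py <<'E'
D=np.array([.541,-.180,0]); A=np.radians(14); DX=np.array([np.cos(A),np.sin(A),0]); DY=np.array([-np.sin(A),np.cos(A),0])
DARK=((0,60,15),(14,255,125)); PALE=((12,30,150),(24,125,255))
def profile(col,box,n=6,camera="wrist"):
    "board midline in dispenser axes (mm): along x, y, height of the top, from the board's apparent width"
    from bench import monitor, cams
    c=cams.get_calibration(camera); im=cams.get_image(camera)[:,:,::-1].copy()
    k=blob(cv2.inRange(cv2.cvtColor(im,cv2.COLOR_BGR2HSV),*col),box)[:,0]
    m=np.zeros(im.shape[:2],np.uint8); cv2.drawContours(m,[k[:,None]],-1,1,-1)
    rows=np.arange(k[:,1].min()+3,k[:,1].max()-2); L=np.array([np.flatnonzero(m[r]).min() for r in rows]); Rr=np.array([np.flatnonzero(m[r]).max()+1 for r in rows])
    fit=lambda y:np.polynomial.polynomial.Polynomial(cv2.fitLine(np.c_[rows,y].astype(np.float32),cv2.DIST_HUBER,0,.01,.01).ravel() @ np.zeros((4,2)) if 0 else np.polyfit(rows,y,1)[::-1])
    l,q=fit(L),fit(Rr); R=c["R"];C=-R.T@c["t"]; K=np.linalg.inv(c["mtx"])
    print("bbox",cv2.boundingRect(k),"rms",np.std(L-l(rows)).round(2),np.std(Rr-q(rows)).round(2))
    for r in np.linspace(k[:,1].min(),k[:,1].max(),n):
        a,b=(R.T@K@np.r_[u,r,1.] for u in (l(r),q(r))); P=C+(a+b)/2*.058/np.linalg.norm(b-a)-D
        print("row %.0f w %.1f: x %.1f y %.1f z %.1f"%(r,q(r)-l(r),P@DX*1e3,P@DY*1e3,P[2]*1e3))
E
sed -i 's/    fit=.*/    fit=lambda y: np.poly1d(np.polyfit(rows,y,1))/' h.py
python3 -c "
from h import *
profile(DARK,(185,85,320,255)); profile(DARK,(296,135,335,212),3,'top')"
```

```text
bbox (209, 102, 86, 153) rms 2.81 5.0
row 102 w 78.9: x 68.4 y -0.4 z 102.1
row 132 w 79.6: x 47.1 y -0.1 z 110.3
row 163 w 80.3: x 26.2 y 0.2 z 118.4
row 193 w 81.0: x 5.6 y 0.5 z 126.4
row 224 w 81.7: x -14.6 y 0.8 z 134.2
row 254 w 82.4: x -34.4 y 1.1 z 141.9
bbox (311, 180, 9, 12) rms 0.5 0.43
row 180 w 7.8: x 33.8 y -255.7 z -1390.8
row 186 w 5.2: x 27.9 y -476.6 z -2728.7
row 191 w 2.5: x 9.2 y -1170.6 z -6931.0
```

```bash
python3 -c "
from h import *
profile(DARK,(190,85,315,222)); profile(DARK,(190,85,315,240))
im=cv2.imread('pics/v5.png')
from bench import cams
w=cams.get_image('wrist')[:,:,::-1].copy(); h=cv2.cvtColor(w,cv2.COLOR_BGR2HSV); m=cv2.inRange(h,*DARK)
for r in range(100,256,10):
    f=np.flatnonzero(m[r,190:315])+190; print(r,(f.min(),f.max(),len(f)) if len(f) else None)
t=cams.get_image('top')[:,:,::-1].copy(); ht=cv2.cvtColor(t,cv2.COLOR_BGR2HSV)
print(ht[140:206:4,316].tolist())"
```

```text
bbox (209, 101, 86, 121) rms 3.11 5.77
row 101 w 75.9: x 68.9 y -0.7 z 91.5
row 125 w 77.5: x 51.7 y -0.4 z 102.1
row 149 w 79.2: x 35.2 y -0.1 z 112.2
row 173 w 80.8: x 19.4 y 0.2 z 121.9
row 197 w 82.5: x 4.2 y 0.4 z 131.2
row 221 w 84.1: x -10.4 y 0.7 z 140.2
bbox (209, 101, 86, 139) rms 6.98 3.04
row 101 w 75.3: x 68.9 y -1.9 z 89.5
row 129 w 77.2: x 49.1 y -1.1 z 101.8
row 156 w 79.1: x 30.2 y -0.4 z 113.4
row 184 w 81.0: x 12.2 y 0.3 z 124.6
row 211 w 82.9: x -5.0 y 1.0 z 135.2
row 239 w 84.8: x -21.5 y 1.6 z 145.3
100 (np.int64(235), np.int64(235), 1)
110 (np.int64(213), np.int64(294), 82)
120 (np.int64(213), np.int64(294), 82)
130 (np.int64(213), np.int64(293), 81)
140 (np.int64(213), np.int64(293), 81)
150 (np.int64(208), np.int64(298), 83)
160 (np.int64(214), np.int64(298), 81)
170 (np.int64(209), np.int64(293), 81)
180 (np.int64(209), np.int64(297), 81)
190 (np.int64(210), np.int64(292), 81)
200 (np.int64(211), np.int64(296), 83)
210 (np.int64(211), np.int64(296), 83)
220 (np.int64(211), np.int64(292), 82)
230 (np.int64(211), np.int64(292), 81)
240 (np.int64(212), np.int64(295), 79)
250 (np.int64(214), np.int64(291), 77)
[[17, 154, 116], [132, 31, 41], [165, 12, 44], [143, 33, 31], [90, 10, 26], [96, 40, 32], [150, 58, 22], [168, 67, 19], [15, 93, 11], [60, 20, 39], [2, 45, 74], [12, 163, 69], [19, 197, 44], [30, 90, 48], [30, 92, 58], [32, 109, 61], [27, 100, 69]]
```

Run:
```python
from h import *
from bench import cams,monitor
cw=cams.get_calibration("wrist"); w=cams.get_image("wrist")[:,:,::-1].copy(); sc=cams.get_image("scene")[:,:,::-1].copy(); cs=dict(np.load("scene.npz"))
hw=cv2.cvtColor(w,cv2.COLOR_BGR2HSV); hs=cv2.cvtColor(sc,cv2.COLOR_BGR2HSV)
for nm,h,b in (("w",hw,(230,240,275,262)),("s",hs,(285,180,310,200))):
    x0,y0,x1,y1=b; m=cv2.inRange(h[y0:y1,x0:x1],(12,100,70),(32,255,255)); ys,xs=np.nonzero(m); print(nm,len(xs),xs.mean()+x0 if len(xs) else 0,ys.mean()+y0 if len(xs) else 0, (xs.min()+x0,xs.max()+x0,ys.min()+y0,ys.max()+y0) if len(xs) else 0)
P=lambda c:c["mtx"]@np.c_[c["R"],c["t"]]
for a,b in (((253,257),(296.3,189.9)),):
    X=cv2.triangulatePoints(P(cw),P(cs),np.float64(a),np.float64(b)); X=(X[:3]/X[3]).ravel()-D; print("ring x,y,z",X@DX,X@DY,X[2])
def proj(c,x,y,z):
    q=P(c)@np.r_[D+DX*x+DY*y+np.r_[0,0,z],1]; return (q[:2]/q[2]).round(1).tolist()
for x,z in ((65,.111),(-50,.111),(-65,.111),(65,.1),(-50,.13)): print(x,z,"wrist",proj(cw,x*1e-3,0,z),"scene",proj(cs,x*1e-3,0,z))
for y in (-.036,.036): print("near guide top",proj(cs,-.06,y,.121),"far",proj(cs,.06,y,.121),"wrist",proj(cw,.06,y,.121))
m=cv2.inRange(hs,(0,60,15),(14,255,110)); k=blob(m,(270,165,330,210)); print("scene board",cv2.boxPoints(cv2.minAreaRect(k)).round(1).tolist(),cv2.approxPolyDP(k,2,True).reshape(-1,2).tolist())
```

```text
w 678 249.75221238938053 249.58997050147494 (np.int64(230), np.int64(274), np.int64(240), np.int64(259))
s 29 295.41379310344826 190.10344827586206 (np.int64(286), np.int64(306), np.int64(180), np.int64(196))
ring x,y,z -0.0456109977111092 0.00046604379688243783 0.12423067757235672
65 0.111 wrist [252.8, 107.7] scene [303.1, 180.7]
-50 0.111 wrist [253.0, 254.6] scene [296.1, 194.0]
-65 0.111 wrist [253.0, 271.3] scene [295.1, 195.9]
65 0.1 wrist [252.8, 107.2] scene [302.9, 183.5]
-50 0.13 wrist [253.0, 265.9] scene [296.3, 188.9]
near guide top [306.3, 194.0] far [313.0, 179.9] wrist [305.0, 115.6]
near guide top [285.0, 191.2] far [293.1, 177.5] wrist [200.7, 115.8]
scene board [[288.0, 180.0], [310.0, 180.0], [310.0, 195.0], [288.0, 195.0]] [[310, 183], [303, 193], [299, 193], [293, 189], [307, 181], [300, 180], [302, 182], [296, 185], [295, 181], [288, 192], [294, 195], [304, 194]]
```

The ring triangulates to about z = 124 mm at x = -46, so the near end is riding high. I'll shut the fingers and press that end gently down to level.

Call:
move_arm(slide=[[-1,0,0],[-2,0,0],[-3,0,0],[-4,0,0],[-4.5,0,0],[-4.5,0,0],[-4.5,0,1],[-4.5,0,2.5],[-4.5,0,4.5],[-4.5,0,5.5],[-4.5,0,6],[-4.5,0,6.3],[-4.5,0,6.6],[-4.5,0,6.9],[-4.5,0,6.9]], roll=[0,0,0,0,0,0,0,0,0,0,0,0,0,0,0], gripper=0, squeeze=10)

```text
time: 15.15
position: [0.4976, -0.1906, 0.1285]
tool_rot: [-3.118, -0.382, -0.0]
ft_force: [0.4, 0.2, -0.3]
grip_width: 0.004
grip_force: 0.0
```

Call:
move_arm(slide=[[0,0,0.2],[0,0,0.4],[0,0,0.6],[0,0,0.8],[0,0,1.0],[0,0,1.2],[0,0,1.4],[0,0,1.6],[0,0,1.7],[0,0,1.7]], roll=[0,0,0,0,0,0,0,0,0,0])

```text
time: 16.15
position: [0.4975, -0.1905, 0.1114]
tool_rot: [-3.118, -0.382, 0.0]
ft_force: [0.3, -0.4, -0.1]
grip_width: 0.004
grip_force: 0.0
```

Call:
move_arm(slide=[[0,0,-2],[1.5,0,-3],[3.5,0,-3],[4.5,0,-3],[4.5,0,-2],[4.5,0,-1],[4.5,0,-0.5],[4.5,0,0],[4.5,0,0.2],[4.5,0,0.4],[4.5,0,0.4]], roll=[0,0,0,0,0,0,0,0,0,0,0])

```text
time: 17.25
position: [0.5409, -0.1802, 0.1078]
tool_rot: [3.118, 0.381, -0.0]
ft_force: [-3.3, 0.2, 3.6]
grip_width: 0.007
grip_force: 2.0
```

Run:
```python
from h import *
from bench import cams,monitor
s=monitor.get_state(); print(s["ft_force"],s["position"])
sc=cams.get_image("scene")[:,:,::-1].copy(); hs=cv2.cvtColor(sc,cv2.COLOR_BGR2HSV); cv2.imwrite("pics/s6.png",sc)
m=cv2.inRange(hs,(0,60,15),(14,255,110))[170:205,278:325]; 
for r in range(0,35): print(170+r,''.join('#' if v else '.' for v in m[r]), hs[170+r,296].tolist())
```

```text
[-3.26737268  0.18127798  3.61754432] [ 0.54090053 -0.18018     0.10779074]
170 ............................................... [19, 124, 80]
171 ............................................... [17, 97, 55]
172 ............................................... [0, 0, 27]
173 ............................................#.. [120, 27, 19]
174 ............................................... [135, 32, 16]
175 ............................................... [135, 34, 15]
176 ............................................... [120, 34, 15]
177 .........................................#..... [120, 15, 17]
178 ............................................... [0, 0, 15]
179 ............................................... [0, 0, 27]
180 ............................................... [0, 0, 36]
181 .........................#..................... [8, 30, 34]
182 .................##.....###.##................. [9, 102, 40]
183 ................###.....##...#................. [10, 132, 54]
184 ................###.....##......#.............. [10, 138, 59]
185 ................#.#.....##......#.............
[... 575 characters left out ...]
..................... [16, 143, 127]
195 ............#........#......................... [18, 147, 135]
196 ............###................................ [14, 157, 128]
197 ............#########.......................... [11, 160, 94]
198 ............##########......................... [10, 164, 73]
199 ............#...######......................... [11, 160, 67]
200 ...........##........#......................... [15, 204, 227]
201 ............##................................. [13, 197, 164]
202 ...................#........................... [167, 47, 38]
203 ............................................... [135, 33, 31]
204 ............................................... [120, 22, 23]
```

The ring has moved to row 194 in the scene image, which matches a flat board. Pressing at the middle now.

Call:
move_arm(slide=[[0,0,0.3],[0,0,0.6],[0,0,0.9],[0,0,1.2],[0,0,1.5],[0,0,1.8],[0,0,2.1],[0,0,2.4],[0,0,2.7],[0,0,3.0],[0,0,3.2],[0,0,3.2],[0,0,3.2]], roll=[0,0,0,0,0,0,0,0,0,0,0,0,0])

```text
time: 18.6
position: [0.5416, -0.1802, 0.0758]
tool_rot: [3.118, 0.382, 0.001]
ft_force: [-2.3, -1.1, 6.8]
grip_width: 0.006
grip_force: 3.2
```

The force matches the platform spring alone, so both ends seem to be past the catches. Rising slowly to confirm where contact ends.

Call:
move_arm(slide=[[0,0,-0.4],[0,0,-0.8],[0,0,-1.2],[0,0,-1.5],[0,0,-1.5],[0,0,-1.5]], roll=[0,0,0,0,0,0])

```text
time: 19.2
position: [0.5411, -0.1792, 0.0901]
tool_rot: [-3.118, -0.383, 0.0]
ft_force: [-0.5, 0.3, -1.5]
grip_width: 0.008
grip_force: 0.0
```

Call:
move_arm(slide=[[0,0,-2],[0,0,-5],[0,0,-9],[0,0,-11],[0,0,-11],[0,0,-11]], roll=[0,0,0,0,0,0], gripper=8.7)

```text
time: 19.8
position: [0.5411, -0.1793, 0.2]
tool_rot: [-3.118, -0.383, 0.0]
ft_force: [-0.3, -0.3, 0.3]
grip_width: 0.469
grip_force: 0.0
```

```bash
cat >> h.py <<'E'
def proj(c,x,y,z):
    q=c["mtx"]@np.c_[c["R"],c["t"]]@np.r_[D+DX*x+DY*y+np.r_[0,0,z],1]; return (q[:2]/q[2]).round(1).tolist()
E
python3 - <<'E'
from h import *
from bench import cams,monitor
c=cams.get_calibration("wrist"); w=cams.get_image("wrist")[:,:,::-1].copy(); h=cv2.cvtColor(w,cv2.COLOR_BGR2HSV); cv2.imwrite("pics/w7.png",w)
t=cams.get_image("top")[:,:,::-1].copy(); ct=dict(np.load("top.npz")); ht=cv2.cvtColor(t,cv2.COLOR_BGR2HSV)
print("pred far tip (61)",proj(c,.061,0,.085),"far edge",proj(c,.065,0,.085),"z111",proj(c,.065,0,.111), "sides",proj(c,.03,.029,.085),proj(c,.03,-.029,.085))
mo=cv2.inRange(h,(8,170,120),(26,255,255)); k=blob(mo,(210,40,300,150)); print("orange",cv2.boundingRect(k))
for r in range(100,250,12):
    f=np.flatnonzero(cv2.inRange(h,*DARK)[r,190:315])+190; print(r,(np.percentile(f,2),np.percentile(f,98),len(f)) if len(f) else None,h[r,253].tolist())
sc=cams.get_image("scene")[:,:,::-1].copy(); hs=cv2.cvtColor(sc,cv2.COLOR_BGR2HSV); cs=dict(np.load("scene.npz")); cv2.imwrite("pics/s7.png",sc)
print("scene pred catch tips",proj(cs,-.061,0,.087),proj(cs,.061,0,.087),"ring",proj(cs,-.05,0,.085),"edge",proj(cs,-.065,0,.085))
print("scene hsv at cols",[(r,hs[r,296].tolist()) for r in range(184,212,2)])
for b in ((285,190,310,215),(295,170,315,192)):
    k=blob(cv2.inRange(hs,(8,170,100),(26,255,255)),b); print("orange scene",cv2.boundingRect(k))
E
```

```text
pred far tip (61) [253.3, 112.1] far edge [253.3, 106.9] z111 [253.4, 108.1] sides [218.1, 150.6] [288.5, 150.6]
orange (236, 77, 35, 38)
100 None [21, 169, 242]
112 (np.float64(218.74), np.float64(289.26), 38) [15, 199, 206]
124 (np.float64(220.42), np.float64(288.58), 72) [12, 135, 115]
136 (np.float64(219.44), np.float64(288.56), 73) [11, 133, 117]
148 (np.float64(220.42), np.float64(288.58), 72) [12, 135, 115]
160 (np.float64(220.4), np.float64(287.6), 71) [12, 131, 109]
172 (np.float64(221.4), np.float64(288.6), 71) [13, 139, 108]
184 (np.float64(220.38), np.float64(286.62), 70) [11, 139, 108]
196 (np.float64(215.2), np.float64(286.6), 71) [11, 136, 111]
208 (np.float64(212.52), np.float64(286.48), 77) [11, 133, 113]
220 (np.float64(213.84), np.float64(285.58), 72) [11, 129, 113]
232 (np.float64(204.66), np.float64(286.78), 62) [21, 133, 192]
244 (np.float64(193.52), np.float64(284.74), 64) [21, 129, 200]
scene pred catch tips [295.1, 201.9] [302.5, 187.2] ring [295.8, 201.0] edge [294.8, 202.9]
scene hsv at cols [(184, [30, 8, 129]), (186, [11, 50, 122]), (188, [10, 155, 110]), (190, [10, 157, 112]), (192, [10, 153, 113]), (194, [10, 153, 107]), (196, [10, 152, 104]), (198, [11, 155, 107]), (200, [19, 195, 250]), (202, [3, 57, 45]), (204, [120, 23, 22]), (206, [10, 98, 83]), (208, [130, 22, 35]), (210, [120, 21, 24])]
orange scene (291, 199, 8, 3)
orange scene (299, 183, 9, 6)
```

The dark board is flat under both catches: the orange overlaps the far end, the width matches z = 85 mm, and there was no contact force by z = 90 mm. Next, the pale board, with the same orientation as before.

Call:
move_arm(slide=[[0,-1,-2],[0,-3,-4],[0.5,-6,-6],[1,-9,-8],[1.5,-12,-8],[2,-15,-8],[2.5,-18,-8],[3,-21,-8],[3.5,-24,-8],[4,-27,-8],[4.5,-30,-8],[5,-33,-8],[5.5,-36,-8],[5.6,-38,-8],[5.6,-39.6,-8],[5.6,-39.6,-8],[5.6,-39.6,-8],[5.6,-39.6,-8],[5.6,-39.6,-8],[5.6,-39.6,-8]], roll=[-0.14,-0.28,-0.42,-0.56,-0.7,-0.84,-0.98,-1.12,-1.26,-1.4,-1.54,-1.68,-1.82,-1.96,-2.1,-2.24,-2.38,-2.52,-2.66,-2.8])

```text
time: 21.95
position: [0.4994, 0.2179, 0.279]
tool_rot: [-0.144, -3.136, 0.003]
ft_force: [0.4, -0.3, -0.2]
grip_width: 1.002
grip_force: 0.0
```

Call:
move_arm(slide=[[0,0,0],[0,0,0],[0,0,0]], roll=[-0.07,-0.07,-0.07])

```text
time: 22.25
position: [0.4996, 0.2179, 0.2796]
tool_rot: [-0.047, -3.14, 0.001]
ft_force: [0.1, -0.5, -0.3]
grip_width: 0.997
grip_force: 0.0
```

Run:
```python
from h import *
from bench import cams,monitor
s=monitor.get_state(); print(s["joint_positions"].round(2))
c=cams.get_calibration("wrist"); w=cams.get_image("wrist")[:,:,::-1].copy(); h=cv2.cvtColor(w,cv2.COLOR_BGR2HSV); cv2.imwrite("pics/w8.png",w); np.savez("w8.npz",**c)
t=np.radians(32); n=np.array([-np.sin(t),0,np.cos(t)]); R=c["R"]; C=-R.T@c["t"]
# table hue/sat vs board: use saturation
for r in (140,150,156,160,170,190,210): print(r,[h[r,u].tolist() for u in (215,225,250,275,285)])
w2=dict(np.load("w2.npz")); P=ray(w2,(467.3,49.1),.0391); print("from w2 lowmid",P)
def px(p): q=c["mtx"]@(R@p+c["t"]); return q[:2]/q[2]
u=np.array([.5642,.219,.06]); ex=np.array([np.cos(t),-.032*np.cos(t),np.sin(t)])
for a in (-.065,.0): 
  for b in (-.029,.029): print(a,b,px(u+ex*a+n*.016+np.r_[.032*b,b,0]).round(1))
```

```text
[-0.97  0.07  0.55  1.64 -0.04  1.44  1.12]
140 [[18, 138, 177], [18, 132, 180], [19, 131, 183], [18, 136, 173], [18, 126, 176]]
150 [[18, 129, 182], [19, 128, 184], [18, 135, 178], [18, 120, 177], [18, 125, 176]]
156 [[19, 130, 187], [18, 131, 187], [23, 11, 89], [17, 132, 170], [18, 132, 178]]
160 [[19, 132, 182], [18, 133, 182], [18, 52, 133], [17, 123, 164], [17, 137, 175]]
170 [[108, 15, 165], [103, 19, 164], [20, 87, 178], [20, 89, 174], [18, 136, 174]]
190 [[18, 117, 176], [17, 126, 174], [20, 88, 182], [20, 94, 165], [18, 128, 180]]
210 [[17, 125, 175], [18, 129, 176], [20, 90, 185], [20, 92, 166], [18, 127, 181]]
from w2 lowmid [0.50203544 0.22247836 0.0391    ]
-0.065 -0.029 [231.3 160.3]
-0.065 0.029 [279.5 160.4]
0.0 -0.029 [230.2 213.1]
0.0 0.029 [280.6 213.2]
```

Run:
```python
from h import *
c=dict(np.load("w8.npz")); h=cv2.cvtColor(cv2.GaussianBlur(cv2.imread("pics/w8.png"),(3,3),0),cv2.COLOR_BGR2HSV); R=c["R"]; C=-R.T@c["t"]
t=np.radians(32); n=np.array([-np.sin(t),0,np.cos(t)])
m=cv2.inRange(h,(16,60,120),(26,109,255)); k=blob(cv2.morphologyEx(m,cv2.MORPH_OPEN,np.ones((5,5))),(205,145,305,240)); print(cv2.boundingRect(k),np.round(cv2.minAreaRect(k),1) if 0 else cv2.minAreaRect(k))
b=cv2.boundingRect(k); P=ray(c,(b[0]+b[2]/2,b[1]-.0),.0391)
pl=lambda uv:(lambda d:C+d*(n@(P-C))/(n@d))(R.T@np.linalg.inv(c["mtx"])@np.r_[uv,1.])
kk=k[:,0]
for r in (175,190,205,220,230):
    f=kk[kk[:,1]==r,0]; a,e=pl((f.min(),r)),pl((f.max()+1,r)); print(r,f.min(),f.max()+1,a[:2].round(4),e[:2].round(4),"mid",((a+e)/2)[:2].round(4),"w",(e-a)[1].round(4))
print("low mid",P.round(4),"underside x",P[0]+.0551+.0085)
```

```text
(230, 161, 50, 79) ((254.5, 200.0), (78.0, 49.0), 90.0)
175 232 279 [0.5157 0.1924] [0.5172 0.2483] mid [0.5165 0.2203] w 0.0559
190 232 280 [0.5316 0.1923] [0.533  0.2486] mid [0.5323 0.2204] w 0.0564
205 231 280 [0.547 0.191] [0.5484 0.2477] mid [0.5477 0.2194] w 0.0568
220 231 280 [0.562  0.1908] [0.5633 0.2469] mid [0.5626 0.2189] w 0.0561
230 231 280 [0.5718 0.1908] [0.5731 0.2464] mid [0.5724 0.2186] w 0.0556
low mid [0.5013 0.2203 0.0391] underside x 0.5649210726640855
```

Call:
move_arm(slide=[[-3,0.1,4],[-6.1,0.3,8],[-6.1,0.3,12],[-6.1,0.3,15],[-6.1,0.3,18],[-6.1,0.3,20],[-6.1,0.3,21.3],[-6.1,0.3,22],[-6.1,0.3,22.3],[-6.1,0.3,22.3],[-6.1,0.3,22.3]], roll=[0,0,0,0,0,0,0,0,0,0,0])

```text
time: 23.4
position: [0.5618, 0.2197, 0.0587]
tool_rot: [0.044, 3.14, 0.002]
ft_force: [-0.3, -0.6, 1.1]
grip_width: 1.0
grip_force: 0.0
```

Call:
move_arm(slide=[[0,0,0],[0,0,0],[0,0,0],[0,0,0],[0,0,0],[0,0,0],[0,0,0]], roll=[0,0,0,0,0,0,0], gripper=5.0, squeeze=20)

```text
time: 24.1
position: [0.5611, 0.2193, 0.0577]
tool_rot: [0.044, 3.141, -0.0]
ft_force: [-0.6, -0.5, 1.4]
grip_width: 0.665
grip_force: 20.0
```

Call:
move_arm(slide=[[0.5,0,-0.85],[1.5,0,-2.5],[2.9,0,-4.7],[4.2,0,-6.8],[4.2,0,-10],[4,-2,-13],[3.5,-5,-15],[2.5,-9,-16],[1,-13,-16],[-1,-17,-16],[-2.5,-21,-16],[-2.7,-23.6,-16],[-2.7,-23.6,-16],[-2.7,-23.6,-16]], roll=[0,0,0,0,0,0,0.1,0.24,0.38,0.52,0.66,0.8,0.94,1.08])

```text
time: 25.5
position: [0.5806, -0.0188, 0.2176]
tool_rot: [-1.664, -2.664, 0.0]
ft_force: [0.5, 1.4, -2.5]
grip_width: 0.665
grip_force: 20.0
```

Call:
move_arm(slide=[[0,0,1],[0,0,3],[0,0,6],[0,0,9],[0,0,12],[0,0,14],[0,0,15.5],[0,0,17],[0,0,17.5],[0,0,17.5]], roll=[0.12,0.24,0.36,0.48,0.49,0.49,0.49,0.49,0.49,0.49])

```text
time: 26.5
position: [0.5812, -0.0173, 0.0422]
tool_rot: [-2.251, -2.191, 0.001]
ft_force: [0.9, 0.8, -1.8]
grip_width: 0.664
grip_force: 20.0
```

Call:
move_arm(slide=[[0,0,0.4],[0,0,0.8],[0,0,1.1],[-0.2,0,1.4],[-0.3,0,1.7],[-0.5,0,2.0],[-0.7,0,2.3],[-0.8,0,2.6],[-0.9,0,2.9],[-1.0,0,3.2],[-1.1,0,3.5],[-1.2,0,3.7],[-1.2,0,3.9],[-1.2,0,3.9],[-1.2,0,3.9]], roll=[0,0,0,0,0,0,0,0,0,0,0,0,0,0,0], squeeze=4)

```text
time: 28.0
position: [0.5811, -0.0292, 0.0035]
tool_rot: [-2.251, -2.191, 0.0]
ft_force: [0.5, -0.1, -2.1]
grip_width: 0.665
grip_force: 4.0
```

Run:
```python
from h import *
from bench import cams,monitor
s=monitor.get_state(); c=cams.get_calibration("wrist"); w=cams.get_image("wrist")[:,:,::-1].copy(); h=cv2.cvtColor(cv2.GaussianBlur(w,(3,3),0),cv2.COLOR_BGR2HSV); cv2.imwrite("pics/w9.png",w)
m=cv2.morphologyEx(cv2.inRange(h,(16,40,100),(26,109,255)),cv2.MORPH_OPEN,np.ones((5,5)))
k=blob(m,(170,60,340,225))[:,0]; print(cv2.boundingRect(k))
T=Ro.from_rotvec(s["tool_rot"]).as_matrix()
r=np.median([k[k[:,0]==q,1].min() for q in range(230,275)])
for z in (.012,.016,.022): print("edge",z,(T.T@(ray(c,(253,r),z)-s["position"])).round(4))
for rr in range(int(r)+10,224,15):
    f=k[k[:,1]==rr,0]; wd=f.max()+1-f.min(); K=np.linalg.inv(c["mtx"]); 
    a,e=(c["R"].T@K@np.r_[u,rr,1.] for u in (f.min(),f.max()+1)); X=-c["R"].T@c["t"]+(a+e)/2*.058/np.linalg.norm(e-a); print(rr,f.min(),f.max()+1,wd,"z",X[2].round(4),"toolx",(T.T@(X-s["position"]))[0].round(4))
```

```text
(188, 110, 130, 115)
edge 0.012 [ 0.0669  0.0001 -0.0085]
edge 0.016 [ 0.067   0.0001 -0.0125]
edge 0.022 [ 0.0673  0.0001 -0.0185]
121 188 318 130 z 0.013 toolx 0.0626
136 188 318 130 z 0.0148 toolx 0.0561
151 189 317 128 z 0.0143 toolx 0.0493
166 189 317 128 z 0.0161 toolx 0.0427
181 190 317 127 z 0.0168 toolx 0.0359
196 191 316 125 z 0.0162 toolx 0.0286
211 191 316 125 z 0.0181 toolx 0.0219
```

Call:
move_arm(slide=[[0,0,0],[0,0,0],[0,0,-1],[0,0,-4],[0,0,-8],[0,0,-12],[0,0,-16],[-1,-0.3,-20],[-4,-1,-21.5],[-8,-2,-21.5],[-12,-3,-21.5],[-15.2,-3.8,-21.5],[-15.2,-3.8,-21.5],[-15.2,-3.8,-21.5],[-15.2,-3.8,-21.5],[-15.2,-3.8,-21.5],[-15.2,-3.8,-21.5],[-15.2,-3.8,-21.5],[-15.2,-3.8,-21.5]], roll=[0,0,0,0,0,0.14,0.28,0.42,0.56,0.7,0.84,0.98,1.12,1.26,1.3,1.3,1.3,1.3,1.3], squeeze=20)

```text
time: 29.95
position: [0.539, -0.1801, 0.2187]
tool_rot: [-3.118, -0.383, -0.0]
ft_force: [-0.1, -0.4, -1.3]
grip_width: 0.664
grip_force: 20.0
```

Run:
```python
from h import *
from bench import cams,monitor
s=monitor.get_state(); T=Ro.from_rotvec(s["tool_rot"]).as_matrix(); p=s["position"]-D
print("disp x,y,z mm",(p@DX*1e3).round(1),(p@DY*1e3).round(1),p[2],"yaw",np.degrees(np.arctan2(T[1,0],T[0,0])),s["joint_positions"].round(2))
c=cams.get_calibration("wrist"); w=cams.get_image("wrist")[:,:,::-1].copy(); h=cv2.cvtColor(cv2.GaussianBlur(w,(3,3),0),cv2.COLOR_BGR2HSV); cv2.imwrite("pics/w10.png",w)
k=blob(cv2.morphologyEx(cv2.inRange(h,(16,40,100),(26,109,255)),cv2.MORPH_OPEN,np.ones((5,5))),(170,60,340,225))[:,0]; print(cv2.boundingRect(k))
r=np.median([k[k[:,0]==q,1].min() for q in range(230,275)]); print("edge",r,(T.T@(ray(c,(253,r),.23)-s["position"])).round(4))
```

```text
disp x,y,z mm -1.9 0.4 0.21866793487513428 yaw 14.003571413917898 [-0.73  0.28  1.19  1.7  -0.27  1.35 -0.81]
(188, 109, 130, 116)
edge 111.0 [ 0.0669  0.0002 -0.0113]
```

Call:
move_arm(slide=[[0,0,2],[0,0,4],[0,0,5],[0,0,5]], roll=[0,0,0,0])

```text
time: 30.4
position: [0.5381, -0.1798, 0.1673]
tool_rot: [-3.118, -0.382, 0.004]
ft_force: [-0.1, -0.2, -1.8]
grip_width: 0.666
grip_force: 20.0
```

```bash
python3 -c "
from bench import monitor
s=monitor.get_state();print(s['joint_positions'].round(3),s['position'].round(4))"
```

```text
[-0.688  0.333  1.159  1.763 -0.32   1.259 -0.776] [ 0.5381 -0.1798  0.1673]
```

Call:
move_arm(slide=[[0,0,2],[0,0,3.5],[0,0,4.8],[0,0,5.5],[0,0,5.5]], roll=[0,0,0,0,0])

```text
time: 30.9
position: [0.5385, -0.18, 0.1127]
tool_rot: [-3.118, -0.382, 0.003]
ft_force: [1.5, -0.4, -1.6]
grip_width: 0.661
grip_force: 20.0
```

Call:
move_arm(slide=[[0,0,0.3],[0,0,0.6],[0,0,0.9],[0,0,1.2],[0,0,1.4],[0,0,1.6],[0,0,1.8],[0,0,2.0],[0,0,2.0]], roll=[0,0,0,0,0,0,0,0,0], squeeze=4)

```text
time: 31.8
position: [0.54, -0.1802, 0.0942]
tool_rot: [3.118, 0.382, 0.003]
ft_force: [0.3, 0.5, 3.9]
grip_width: 0.668
grip_force: 4.0
```

Contact is 3.9 N, much as with the dark board. Now I'll release, rise a little and check its level from the scene and wrist images.

Call:
move_arm(slide=[[0,0,0],[0,0,0],[0,0,0],[0,0,0],[0,0,-1],[0,0,-3],[0,0,-6],[0,0,-9],[0,0,-10.5],[0,0,-10.5],[0,0,-10.5]], roll=[0,0,0,0,0,0,0,0,0,0,0], gripper=8.7)

```text
time: 32.9
position: [0.5388, -0.1798, 0.1979]
tool_rot: [-3.117, -0.382, 0.001]
ft_force: [-1.2, 0.6, -0.0]
grip_width: 0.998
grip_force: 0.0
```

Run:
```python
from h import *
from bench import cams,monitor
c=cams.get_calibration("wrist"); w=cams.get_image("wrist")[:,:,::-1].copy(); h=cv2.cvtColor(cv2.GaussianBlur(w,(3,3),0),cv2.COLOR_BGR2HSV); cv2.imwrite("pics/w11.png",w)
m=cv2.inRange(h,(16,40,100),(26,109,255))
R=c["R"];K=np.linalg.inv(c["mtx"])
for r in range(96,252,12):
    f=np.flatnonzero(m[r,190:315])+190
    if len(f)<20: print(r,len(f)); continue
    a,b=(R.T@K@np.r_[u,r,1.] for u in (f.min(),f.max()+1)); P=-R.T@c["t"]+(a+b)/2*.058/np.linalg.norm(b-a)-D
    print(r,f.min(),f.max()+1,len(f),"x %.1f y %.1f z %.1f"%(P@DX*1e3,P@DY*1e3,P[2]*1e3))
sc=cams.get_image("scene")[:,:,::-1].copy(); hs=cv2.cvtColor(sc,cv2.COLOR_BGR2HSV); cs=dict(np.load("scene.npz")); cv2.imwrite("pics/s11.png",sc)
print("flat@111: ring",proj(cs,-.05,0,.111),"near edge top",proj(cs,-.065,0,.111),"bottom",proj(cs,-.065,0,.095),"far",proj(cs,.065,0,.111))
print([(r,hs[r,295].tolist()) for r in range(172,206)])
```

```text
96 3
108 196 312 85 x 65.3 y 0.0 z 187.0
120 196 311 85 x 59.4 y 0.3 z 187.1
132 214 295 81 x 46.2 y -0.6 z 116.1
144 214 294 80 x 37.5 y -0.3 z 115.3
156 214 294 80 x 29.1 y -0.3 z 117.7
168 214 294 80 x 20.7 y -0.3 z 120.0
180 214 294 80 x 12.3 y -0.3 z 122.4
192 214 293 79 x 3.1 y 0.1 z 121.7
204 214 293 79 x -5.4 y 0.1 z 124.1
216 214 293 79 x -13.9 y 0.1 z 126.4
228 212 293 81 x -20.0 y 0.8 z 134.6
240 211 293 82 x -27.1 y 1.2 z 139.6
flat@111: ring [296.1, 194.0] near edge top [295.1, 195.9] bottom [294.9, 200.2] far [303.1, 180.7]
[(172, [24, 31, 244]), (173, [24, 31, 243]), (174, [24, 31, 244]), (175, [25, 30, 244]), (176, [20, 19, 203]), (177, [60, 1, 187]), (178, [30, 5, 192]), (179, [30, 6, 198]), (180, [20, 68, 224]), (181, [22, 94, 235]), (182, [23, 94, 241]), (183, [24, 92, 243]), (184, [24, 92, 243]), (185, [24, 94, 243]), (186, [24, 94, 242]), (187, [24, 93, 242]), (188, [24, 92, 243]), (189, [20, 112, 220]), (190, [20, 127, 215]), (191, [23, 101, 239]), (192, [19, 119, 214]), (193, [18, 132, 181]), (194, [18, 134, 175]), (195, [17, 136, 150]), (196, [13, 145, 116]), (197, [10, 152, 104]), (198, [10, 155, 105]), (199, [10, 190, 149]), (200, [15, 211, 246]), (201, [11, 199, 192]), (202, [176, 42, 43]), (203, [130, 25, 31]), (204, [120, 12, 22]), (205, [9, 164, 59])]
```

The ring sits at row 189–190 against 194 for flat, so the near end is propped slightly again. Same remedy: a gentle near-end press, then the middle.

Call:
move_arm(slide=[[-1,0,0],[-2,0,0],[-3,0,0],[-4,0,0],[-4.3,0,0],[-4.3,0,0],[-4.3,0,1],[-4.3,0,2.5],[-4.3,0,4.5],[-4.3,0,5.5],[-4.3,0,6],[-4.3,0,6.3],[-4.3,0,6.6],[-4.3,0,6.9],[-4.3,0,6.9]], roll=[0,0,0,0,0,0,0,0,0,0,0,0,0,0,0], gripper=0, squeeze=10)

```text
time: 34.5
position: [0.4974, -0.1905, 0.1296]
tool_rot: [-3.118, -0.382, -0.0]
ft_force: [0.7, 0.1, -0.5]
grip_width: 0.0
grip_force: 0.0
```

Call:
move_arm(slide=[[0,0,0.2],[0,0,0.4],[0,0,0.6],[0,0,0.8],[0,0,1.0],[0,0,1.2],[0,0,1.4],[0,0,1.6],[0,0,1.7],[0,0,1.7]], roll=[0,0,0,0,0,0,0,0,0,0])

```text
time: 35.5
position: [0.4973, -0.1906, 0.1124]
tool_rot: [-3.118, -0.382, 0.0]
ft_force: [1.0, 0.4, -0.3]
grip_width: 0.007
grip_force: 0.0
```

Run:
```python
from bench import cams
import cv2
hs=cv2.cvtColor(cams.get_image("scene"),cv2.COLOR_RGB2HSV)
print([(r,hs[r,295].tolist()) for r in range(180,206)])
```

```text
[(180, [120, 7, 38]), (181, [105, 16, 31]), (182, [105, 20, 25]), (183, [120, 10, 25]), (184, [90, 10, 25]), (185, [90, 11, 24]), (186, [120, 10, 25]), (187, [120, 10, 25]), (188, [120, 10, 25]), (189, [120, 20, 25]), (190, [120, 10, 26]), (191, [135, 20, 26]), (192, [120, 10, 26]), (193, [120, 10, 25]), (194, [20, 136, 195]), (195, [24, 100, 242]), (196, [19, 119, 214]), (197, [18, 134, 173]), (198, [18, 134, 169]), (199, [14, 167, 182]), (200, [16, 206, 249]), (201, [11, 199, 197]), (202, [176, 41, 44]), (203, [130, 24, 32]), (204, [120, 11, 23]), (205, [10, 167, 61])]
```

The near edge has dropped to row 196 (flat). Moving to the middle and pressing.

Call:
move_arm(slide=[[0,0,-2],[1.5,0,-3],[3.5,0,-3],[4.5,0,-3],[4.5,0,-2],[4.5,0,-1],[4.5,0,-0.5],[4.5,0,0],[4.5,0,0.3],[4.5,0,0.3]], roll=[0,0,0,0,0,0,0,0,0,0])

```text
time: 36.55
position: [0.5406, -0.1797, 0.1092]
tool_rot: [-3.118, -0.381, 0.001]
ft_force: [0.1, -0.5, -0.3]
grip_width: 0.007
grip_force: 0.0
```

Call:
move_arm(slide=[[0,0,0.3],[0,0,0.6],[0,0,0.9],[0,0,1.2],[0,0,1.5],[0,0,1.8],[0,0,2.1],[0,0,2.4],[0,0,2.7],[0,0,3.0],[0,0,3.3],[0,0,3.4],[0,0,3.4],[0,0,3.4]], roll=[0,0,0,0,0,0,0,0,0,0,0,0,0,0])

```text
time: 37.95
position: [0.5415, -0.1798, 0.0759]
tool_rot: [3.118, 0.382, 0.002]
ft_force: [-1.3, 1.0, 6.1]
grip_width: 0.005
grip_force: 3.1
```

Call:
move_arm(slide=[[0,0,-0.4],[0,0,-0.8],[0,0,-1.2],[0,0,-1.5],[0,0,-1.5],[0,0,-1.5]], roll=[0,0,0,0,0,0])

```text
time: 38.55
position: [0.5406, -0.1795, 0.0901]
tool_rot: [-3.118, -0.382, 0.001]
ft_force: [-0.6, -0.3, -0.1]
grip_width: 0.003
grip_force: 0.0
```

Call:
move_arm(slide=[[0,0,-2],[0,0,-5],[0,0,-9],[0,0,-11],[0,0,-11],[0,0,-11]], roll=[0,0,0,0,0,0], gripper=8.7)

```text
time: 39.15
position: [0.5407, -0.1794, 0.2]
tool_rot: [-3.118, -0.382, 0.0]
ft_force: [-0.1, 0.2, -0.6]
grip_width: 0.463
grip_force: 0.0
```

Run:
```python
from h import *
from bench import cams,monitor
c=cams.get_calibration("wrist"); w=cams.get_image("wrist")[:,:,::-1].copy(); h=cv2.cvtColor(cv2.GaussianBlur(w,(3,3),0),cv2.COLOR_BGR2HSV); cv2.imwrite("pics/w12.png",w)
print("pred sides z85",proj(c,.03,.029,.085),proj(c,.03,-.029,.085),proj(c,-.03,.029,.085),proj(c,-.03,-.029,.085))
m=cv2.inRange(h,(16,40,100),(26,109,255))
for r in range(100,232,10):
    f=np.flatnonzero(m[r,205:305])+205; print(r,(f.min(),f.max()+1,len(f)) if len(f) else None,h[r,253].tolist())
k=blob(cv2.inRange(h,(8,170,120),(26,255,255)),(210,40,300,150)); print("orange",cv2.boundingRect(k))
hs=cv2.cvtColor(cams.get_image("scene"),cv2.COLOR_RGB2HSV)
print([(r,hs[r,295].tolist()) for r in range(184,208)])
for b in ((285,190,310,215),(295,170,315,192)): print("orange scene",cv2.boundingRect(blob(cv2.inRange(hs,(8,170,100),(17,255,255)),b)))
```

```text
pred sides z85 [218.2, 150.2] [288.5, 150.2] [220.1, 218.7] [286.6, 218.6]
100 None [20, 175, 225]
110 (np.int64(217), np.int64(291), 40) [14, 206, 193]
120 (np.int64(217), np.int64(291), 74) [20, 85, 189]
130 (np.int64(205), np.int64(305), 82) [20, 84, 191]
140 (np.int64(218), np.int64(290), 72) [20, 85, 188]
150 (np.int64(208), np.int64(290), 73) [20, 86, 190]
160 (np.int64(218), np.int64(289), 71) [20, 85, 191]
170 (np.int64(218), np.int64(289), 71) [20, 84, 192]
180 (np.int64(219), np.int64(289), 70) [20, 85, 193]
190 (np.int64(219), np.int64(288), 69) [20, 84, 194]
200 (np.int64(210), np.int64(288), 70) [20, 85, 195]
210 (np.int64(211), np.int64(288), 70) [20, 85, 196]
220 (np.int64(211), np.int64(288), 73) [20, 84, 197]
230 (np.int64(208), np.int64(288), 79) [20, 84, 197]
orange (236, 74, 35, 39)
[(184, [40, 6, 128]), (185, [38, 8, 129]), (186, [21, 30, 146]), (187, [20, 89, 217]), (188, [23, 92, 239]), (189, [23, 90, 242]), (190, [23, 89, 243]), (191, [24, 88, 243]), (192, [24, 89, 244]), (193, [24, 88, 244]), (194, [24, 88, 243]), (195, [24, 88, 243]), (196, [23, 87, 243]), (197, [23, 87, 244]), (198, [23, 87, 244]), (199, [20, 114, 247]), (200, [17, 177, 251]), (201, [11, 200, 191]), (202, [176, 41, 44]), (203, [130, 24, 32]), (204, [130, 35, 22]), (205, [10, 171, 58]), (206, [15, 149, 101]), (207, [13, 103, 67])]
orange scene (292, 200, 7, 2)
orange scene (299, 183, 9, 5)
```

The pale board now reads just as the dark one did when held: flat at mouth height with orange over both ends. The tool is clear, so I'm handing in.

```bash
python3 -c "
from bench import workorder
print(workorder.close_job())"
```

```text
the job is handed in; nothing more can be done
None
```

Both boards are in the dispenser, dark below and pale on top, and by my camera and force checks they lie flat under the closed catches. The job was handed in at about 39 s, with no verdict returned; I never moved near the mill, lemon or jar, but did not re-measure them at the end.

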